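# Slide the saucepan back over its burner and turn its handle in

### The arm

A 6-joint arm with a two-finger parallel gripper is mounted at the origin on the work surface. World frame = base frame: x ahead of the robot, y to its left, z up, the work surface at z = 0. Lengths are in m, angles in rad, forces in N, time in s.
With the tool pointing down it reaches from about 0.35 to 0.85 m from the base axis. Payload 8.1 kg.
Tool frame: the origin (TCP) lies between the finger pads; the fingertips stand 11 mm ahead of it and the grasp point (between the pads) lies 8 mm behind it (robot.tips_ahead is the distance from the TCP to the fingertips, in m); z points along the fingers, y is the line along which they close (so a half turn about z gives the same grasp; the last joint's range is limited). The gripper opens to 93 mm and grips with 3 to 60 N. Pads are 15 mm wide; open, the fingers measure 128 mm over their backs; the gripper's body (75 mm by 188 mm) begins 65 mm behind the grasp point.
Start: joints at [-1.39, 0.13, 1.488, -0, 1.523, -0.085], TCP at [0.158, -0.579, 0.23] pointing down, gripper open.
Joint ranges: [-2.96, 2.96], [-0.89, 2.26], [0.02, 2.5], [-1.34, 4.48], [0, 2.73], [-2.66, 2.66]. Speed limits (rad/s): [2.39, 2.39, 2.79, 3.14, 3.14, 3.14].

### API

Orientations are given as a rotation vector (axis times angle).
In Python, from plant import robot gives the robot as it stands. The module is installed in compiled form; this text tells all that it offers.
- The arm moves only by the tool move_arm, never from a script. Its argument "deltas" is one flat list of numbers, 7 for each row, row after row: the shift along the tool's x, y, z in m, then the turn, a rotation vector about the tool's x, y, z in rad, then the opening, from 0 (shut) to 1 (fully open). A call has 1 to 12 rows; each row is the pose to reach, as a shift and turn from the pose commanded when the call began, along the tool's axes at that moment; what a row does not reach only later rows make up. A row lasts 1/8 s, in which the tool goes at most 62.5 mm and 10.7 degrees, less where a joint would pass 70% of its speed; a pose out of reach is approached as far as the arm can. A call with a gripper value outside its range is refused whole. The fingers move at their own pace and stop on an object; "squeeze" is the grip in N (left out, the last holds). Time passes only in rows, so rows that repeat a pose let the fingers close. It gives the time, the measured TCP pose, the force, the opening and the grip force at its end, in the units of the state.
- robot.read_state(): the state, without advancing time (a new reading comes with each control period).
- robot.read_camera(name): name is "scene" or "top"; returns (picture, depth): 480x640x3 uint8, red, green, blue; 480x640 float32, m along the optical axis (not along the pixel's ray), 0 where there is no reading.
- robot.camera_model(name): a dict with "K" (3x3 intrinsics, pixels), "k1" (the pictures are not rectified: a ray, as slopes to the right and down, at radius r is drawn at 1 + k1 r^2 times it, then the intrinsics apply), "R" (3x3) and "t" (3): a world point X has camera coordinates R X + t. Camera axes: x right, y down, z forward; pixel columns grow to the right and rows downward; lengths in m; the calibration is good to about 2 mm. A picture is of the moment at which its call begins. camera_model takes no time and is no camera call.
- robot.close_job(): hands the job in; it is judged then, once.
Trained networks look in the newest picture that a camera, given by its name, has taken for a name from the list of things; names that differ only in an ending like _2 or _b are one class to them, and where a whole thing is asked for, a point or a joint stands for the part that bears it (a point fixed in the world has none). Each returns a list of dicts, best first, with "confidence" (0 to 1); they miss things now and then, are a little off and sometimes report something else, mostly with a low value. They report only what shows in the picture. A call takes as long as a camera call. They do not tell look-alikes from the thing itself.
- robot.recognise(camera, label): "uv" ([column, row] in pixels, amid what is visible of it).
The state is a dict: "t": time; "q": joint angles; "dq": joint speeds; "joint_torque": joint torques, N m; "tool_pos": TCP position; "orientation": TCP orientation; "force": force on the tool from outside, world axes, zero at the start; "wrist_torque": the same for the moment, N m; "opening": finger opening in m; "gripper_force": force on a finger pad.
Only numpy, scipy, OpenCV 4.12 (cv2) and the standard library are available. Lean on these libraries where they do the work, as an engineer would, in place of code of your own. Each camera call takes 0.05 s, during which the arm holds its last target. There are 200 camera calls.

### The job

The lidded saucepan has been left too far forward on the gas hob with its handle sticking out over the front edge. Using only gentle pushes of the fingers, slide it along the pan supports until it stands centred over the free burner with its handle turned to the side, parallel to the front edge of the hob and pointing away from the casserole. Do not grip or lift the saucepan or its lid; keep the lid on, and leave the casserole, pepper mill, oil bottle and mug where they are.

Things in the scene. Friction and masses are not known exactly. Their poses are not given: they have to be found in the camera images.
- hob: Stainless-steel two-burner gas hob, fixed, 380 mm deep (its x) by 720 wide (its y). Origin: centre of its underside, on the worktop; x points to its back, away from the robot, z up; front edge at x = -190 mm. Black cast-iron pan supports form one level grid 50 mm above the worktop, over x -165 to +165, y -317 to +317 mm. Two knobs on the front lip, at x -178, y -30 and +30 mm, are lower (32 mm).
- free_burner: The burner with nothing centred over it, 92 mm across, fixed under the pan supports (its cap ends 35 mm above the worktop). Origin on its vertical axis, 9 mm above the worktop. It lies 160 mm to the left or to the right of the hob's middle (changes from start to start), at x = +20 mm of the hob.
- other_burner: The same kind of burner, on the other side of the hob, with the casserole standing over it. Origin on its vertical axis.
- saucepan: White enamel saucepan, loose on the pan supports: outside diameter 160 mm (144 at the foot), 85 mm high, about 0.7 kg without lid; a push of some 3 to 8 N slides it. Origin: centre of its underside, 50 mm above the worktop; x points along its one handle, z up. At the start the handle points roughly to the robot.
- handle_end (a point): Middle of the outer end of the saucepan's handle, 190 mm from the saucepan's axis, 66 mm above its foot. The handle is a steel neck 16 mm wide from 80 to 108 mm from the axis, then a straight wooden grip 24 mm wide and 18 mm thick (high) from 108 to 190 mm; its middle line is level, 66 mm above the foot.
- lid: Loose enamel lid, 155 mm across, with a steel rim and a wooden knob 34 mm across that ends 29 mm above the rim; it sits in the mouth of the saucepan. Origin: on its axis, at the level of the saucepan's rim (85 mm above the saucepan's foot).
- casserole: White enamel casserole with a glass lid, 180 mm across, 105 mm high to the lid, 130 mm to the top of its knob, with two wooden loop handles reaching 118 mm from its axis on its x and -x sides; loose, stands over the other burner; leave alone. Origin: centre of its underside.
- pepper_mill: Dark wooden pepper mill, 54 mm across, 172 mm high, loose on the worktop beside the hob; leave alone. Origin: centre of its underside.
- oil_bottle: Green glass oil bottle with a black cap, 62 mm across, 200 mm high, loose on the worktop beside the hob; leave alone. Origin: centre of its underside.
- mug: Blue mug, 80 mm across, 90 mm high, loose on the worktop in front of the hob; leave alone. Origin: centre of its underside.
Not all that is in view belongs to the job. Of the things like the lid, leave any that is black or blue; of the rest the larger one is meant.

How it is judged:
By the outcome, as a careful person would: the job done as asked, in the order asked, and still so for the second after the job is handed in, with the robot touching nothing.
It also fails if it takes over 72 s, if anything falls off the work surface, if the arm or the gripper's body presses on something with over 40 N, if the wrist force passes 120 N, or if a joint passes its speed limit or range.

## Working session

There is one attempt and no reset: what is moved stays moved. The work goes in short steps, Python scripts to look and compute and a tool call to move; the robot and the scene stay as the last step left them, time stands still between calls to the robot, and variables do not carry over. Pictures are saved under pics/ and viewed, at most 10 in all, crops included, and the job is handed in when it is done.

Besides the shell and the picture viewer there is one more tool, called after "Emit:" in YAML: its name, and indented under it one key for each argument. move_arm: Moves the arm, as the interface text tells. Its arguments: {"type":"object","properties":{"deltas":{"type":"array","items":{"type":"number"}},"squeeze":{"type":"number"}},"required":["deltas"]}

```bash
mkdir -p pics; cat > h.py <<'E'
import numpy as np, cv2
from plant import robot
def ray(cam,u,v):
    m=robot.camera_model(cam);K=np.array(m["K"])
    x=np.array([(u-K[0,2])/K[0,0],(v-K[1,2])/K[1,1]]);s=x.copy()
    for _ in range(20): s=x/(1+m["k1"]*(s@s))
    R=np.array(m["R"]);t=np.array(m["t"])
    return -R.T@t, R.T@np.array([s[0],s[1],1])
def at_z(cam,u,v,z):
    c,d=ray(cam,u,v); return c+d*(z-c[2])/d[2]
def at_d(cam,u,v,D):
    c,d=ray(cam,u,v); return c+d*D[int(round(v)),int(round(u))]
def snap(cam,name):
    p,D=robot.read_camera(cam); cv2.imwrite(f"pics/{name}.png",p[:,:,::-1]); return p,D
E
python3 - <<'E'
from h import *
np.set_printoptions(precision=3,suppress=True)
for c in("top","scene"):
    p,D=snap(c,c+"0")
    for l in["hob","free_burner","other_burner","saucepan","handle_end","lid","casserole","pepper_mill","oil_bottle","mug"]:
        for r in robot.recognise(c,l)[:3]:
            u,v=r["uv"]; print(c,l,np.round(r["uv"]),round(r["confidence"],2),at_d(c,u,v,D))
s=robot.read_state();print(s["t"],s["tool_pos"],s["orientation"],s["force"])
E
```

```text
top hob [302. 214.] 0.61 [0.615 0.024 0.05 ]
top free_burner [259. 192.] 0.44 [0.686 0.155 0.031]
top saucepan [234. 255.] 0.74 [0.485 0.21  0.125]
top handle_end [232. 256.] 0.57 [0.484 0.218 0.119]
top lid [241. 219.] 0.94 [0.581 0.187 0.166]
top lid [252. 308.] 0.88 [0.338 0.171 0.014]
top lid [159. 192.] 0.86 [0.687 0.465 0.012]
top casserole [364. 204.] 0.83 [ 0.623 -0.146  0.181]
top pepper_mill [493. 242.] 0.63 [ 0.527 -0.508  0.156]
top oil_bottle [122. 239.] 0.68 [0.525 0.526 0.141]
top mug [450. 312.] 0.62 [ 0.332 -0.427  0.003]
scene hob [301. 323.] 0.71 [0.675 0.072 0.009]
scene free_burner [336. 342.] 0.68 [0.683 0.179 0.032]
scene other_burner [337. 342.] 0.55 [0.684 0.182 0.034]
scene saucepan [368. 322.] 0.66 [0.648 0.238 0.143]
scene handle_end [367. 323.] 0.86 [0.645 0.236 0.133]
scene lid [456. 266.] 0.93 [0.331 0.342 0.019]
scene lid [360. 294.] 0.91 [0.602 0.193 0.163]
scene lid [395. 244.] 0.84 [0.351 0.17  0.021]
scene casserole [233. 251.] 0.81 [ 0.655 -0.129  0.156]
scene pepper_mill [151. 175.] 0.59 [ 0.543 -0.504  0.097]
scene oil_bottle [505. 354.] 0.61 [0.557 0.54  0.133]
scene mug [222. 150.] 0.76 [ 0.357 -0.395  0.081]
1.1 [ 0.158 -0.579  0.23 ] [3.114 0.416 0.   ] [ 0.207 -1.399 -0.21 ]
```

View pics/top0.png

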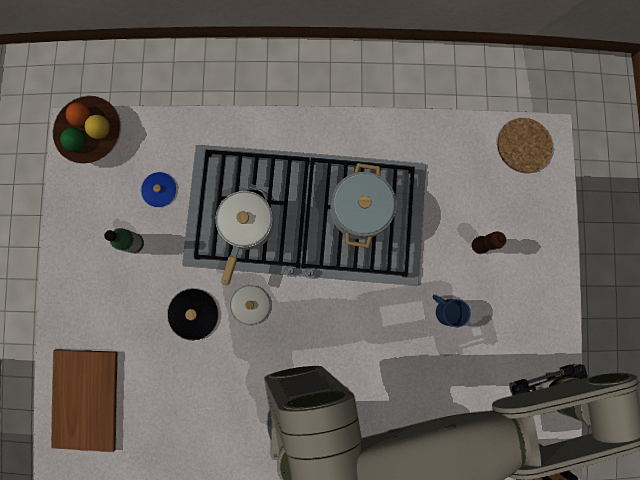

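View pics/scene0.png

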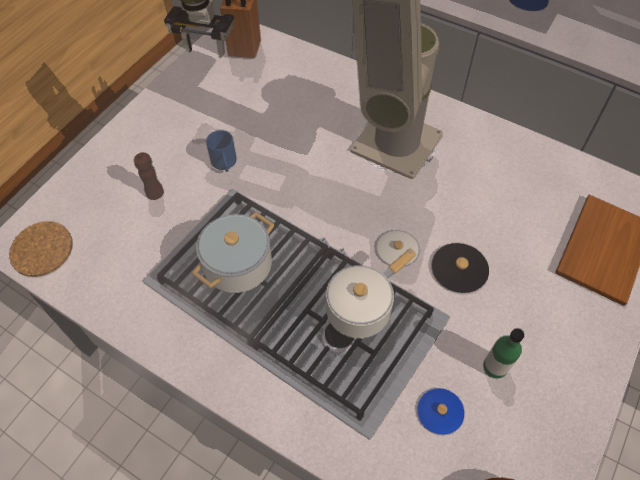

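The top view shows the saucepan at (244,218) with its handle running to (228,275). The free burner is partly hidden behind the pan, on the left (+y), and the casserole is on the right at (364,204). So the handle must end up pointing to the hob's +y. Next I'll measure the poses precisely.

```bash
cat > m.py <<'E'
from h import *
from scipy.optimize import least_squares
np.set_printoptions(precision=4,suppress=True)
def cloud(cam,p,D):
    m=robot.camera_model(cam);K=np.array(m["K"]);h,w=D.shape
    uv=np.indices((h,w))[::-1].reshape(2,-1).T.astype(np.float32)
    n=cv2.undistortPoints(uv[:,None],K,np.array([m["k1"],0,0,0,0.]))[:,0]
    d=D.reshape(-1); X=np.c_[n*d[:,None],d]-np.array(m["t"])
    X=X@np.array(m["R"]); return X,cv2.cvtColor(p,cv2.COLOR_RGB2HSV).reshape(-1,3).astype(int),d>0
def hob(X,H,ok):
    s=ok&(H[:,2]<70)&(abs(X[:,2]-.05)<.008)&(abs(X[:,0]-.63)<.3)&(abs(X[:,1])<.42)
    return cv2.minAreaRect(X[s][:,:2].astype(np.float32)),s.sum()
def pan(X,H,ok,c0):
    near=ok&(np.hypot(X[:,0]-c0[0],X[:,1]-c0[1])<.25)
    b=near&(H[:,1]<60)&(H[:,2]>90)&(X[:,2]>.128)&(X[:,2]<.15)&(np.hypot(X[:,0]-c0[0],X[:,1]-c0[1])<.11)
    P=X[b][:,:2]; c=np.array(cv2.minEnclosingCircle(P.astype(np.float32))[0]); r=cv2.minEnclosingCircle(P.astype(np.float32))[1]
    w=near&(H[:,1]>70)&(H[:,0]<25)&(X[:,2]>.105)&(X[:,2]<.135)&(np.hypot(X[:,0]-c[0],X[:,1]-c[1])>.095)&(np.hypot(X[:,0]-c[0],X[:,1]-c[1])<.215)
    W=X[w]; rr=np.hypot(*(W[:,:2]-c).T) if len(W) else np.zeros(1)
    hm=W[:,:2].mean(0) if len(W) else c
    k=near&(H[:,1]>70)&(H[:,0]<25)&(X[:,2]>.155)&(X[:,2]<.175)
    kn=X[k][:,:2].mean(0) if k.sum() else None
    g=hm-c
    return dict(c=c,r=r,n=b.sum(),ang=np.degrees(np.arctan2(g[1],g[0])),hm=hm,nh=len(W),zh=W[:,2].mean() if len(W) else 0,rr=(rr.min(),rr.max()),knob=kn)
E
python3 - <<'E'
from m import *
for c in("top","scene"):
    p,D=robot.read_camera(c); X,H,ok=cloud(c,p,D)
    print(c,hob(X,H,ok)); print(pan(X,H,ok,(.585,.19)))
    for nm,c0,z in(("cass",(.63,-.14),(.14,.17)),):
        s=ok&(np.hypot(X[:,0]-c0[0],X[:,1]-c0[1])<.14)&(X[:,2]>z[0])&(X[:,2]<z[1])
        print(nm,X[s].mean(0),cv2.minEnclosingCircle(X[s][:,:2].astype(np.float32)))
E
```

```text
top (((0.5725294947624207, -0.04569357633590698), (0.7632628679275513, 0.4305923879146576), 85.66944122314453), np.int64(5104))
{'c': array([0.5869, 0.1856]), 'r': 0.08061577379703522, 'n': np.int64(2266), 'ang': np.float64(164.56812392049787), 'hm': array([0.4448, 0.2248]), 'nh': 240, 'zh': np.float64(0.12369275079872119), 'rr': (np.float64(0.10898042171470834), np.float64(0.1883694792367717)), 'knob': array([0.5869, 0.1839])}
cass [ 0.63   -0.1475  0.1538] ((0.6307946443557739, -0.13820582628250122), 0.11274155229330063)
scene (((0.6285964250564575, 0.01483684778213501), (0.6351272463798523, 0.3329877555370331), 86.01099395751953), np.int64(5394))
{'c': array([0.5904, 0.1848]), 'r': 0.08176989108324051, 'n': np.int64(3031), 'ang': np.float64(162.85580078392783), 'hm': array([0.4493, 0.2283]), 'nh': 270, 'zh': np.float64(0.12257545668932195), 'rr': (np.float64(0.10933116852821069), np.float64(0.18999449108451788)), 'knob': array([0.5913, 0.1865])}
cass [ 0.6406 -0.1415  0.153 ] ((0.6343430876731873, -0.1473281979560852), 0.09397991746664047)
```

```bash
cat > pl.py <<'E'
import sys
from h import *
from scipy.spatial.transform import Rotation as Ro
# usage: pl.py open x y z yawdeg n ...   prints rows relative to present pose (straight lines, n rows each)
def rot(yaw): return Ro.from_euler('z',yaw,degrees=True)*Ro.from_euler('x',180,degrees=True)
def plan(op,wps):
    s=robot.read_state(); p=np.array(s["tool_pos"]);R0=Ro.from_rotvec(s["orientation"])
    ax=R0.as_matrix()[:,0]; y0=np.degrees(np.arctan2(ax[1],ax[0])); print("now",np.round(p,4),round(y0,2),"t",round(s["t"],2))
    cur=np.r_[p,y0]
    for w in wps:
        t=np.array(w[:4]);n=int(w[4])
        for i in range(1,n+1):
            a=cur+(t-cur)*i/n; d=R0.inv().apply(a[:3]-p); r=(R0.inv()*rot(a[3])).as_rotvec()
            print(", ".join(f"{v:.3f}" for v in [*d,*r])+f", {op},")
        cur=t
if __name__=="__main__":
    a=list(map(float,sys.argv[1:])); plan(a[0],[a[i:i+5] for i in range(1,len(a),5)])
E
python3 pl.py 0 .42 -.28 .23 0 8  .429 .175 .23 -16.5 9
```

```text
now [ 0.1576 -0.5789  0.2296] 15.23 t 1.2
0.041, -0.027, -0.000, -0.000, -0.000, 0.033, 0.0,
0.083, -0.055, -0.000, -0.000, -0.000, 0.066, 0.0,
0.124, -0.082, -0.000, -0.000, -0.000, 0.100, 0.0,
0.166, -0.110, -0.000, -0.000, -0.000, 0.133, 0.0,
0.207, -0.137, -0.000, -0.000, -0.000, 0.166, 0.0,
0.249, -0.165, -0.000, -0.000, -0.000, 0.199, 0.0,
0.290, -0.192, -0.000, -0.000, -0.000, 0.233, 0.0,
0.332, -0.220, -0.000, -0.000, -0.000, 0.266, 0.0,
0.346, -0.268, -0.000, -0.000, -0.000, 0.298, 0.0,
0.360, -0.317, -0.000, -0.000, -0.000, 0.330, 0.0,
0.374, -0.365, -0.000, -0.000, -0.000, 0.362, 0.0,
0.389, -0.414, -0.000, -0.000, -0.000, 0.394, 0.0,
0.403, -0.462, -0.000, -0.000, -0.000, 0.426, 0.0,
0.417, -0.511, -0.000, -0.000, -0.000, 0.458, 0.0,
0.431, -0.559, -0.000, -0.000, -0.000, 0.490, 0.0,
0.446, -0.608, -0.000, -0.000, -0.000, 0.522, 0.0,
0.460, -0.656, -0.000, -0.000, -0.000, 0.554, 0.0,
```

Emit:
move_arm:
  deltas: [0.041, -0.027, 0, 0, 0, 0.033, 0, 0.083, -0.055, 0, 0, 0, 0.066, 0, 0.124, -0.082, 0, 0, 0, 0.1, 0, 0.166, -0.11, 0, 0, 0, 0.133, 0, 0.207, -0.137, 0, 0, 0, 0.166, 0, 0.249, -0.165, 0, 0, 0, 0.2, 0, 0.29, -0.192, 0, 0, 0, 0.233, 0, 0.332, -0.22, 0, 0, 0, 0.266, 0, 0.346, -0.268, 0, 0, 0, 0.298, 0, 0.36, -0.317, 0, 0, 0, 0.33, 0, 0.374, -0.365, 0, 0, 0, 0.362, 0, 0.389, -0.414, 0, 0, 0, 0.394, 0]

```text
t: 2.7
tool_pos: [0.4241, -0.0758, 0.2299]
orientation: [3.135, -0.203, 0.001]
force: [0.8, 1.1, 0.2]
opening: 0.0003
gripper_force: 0.0
```

```bash
python3 pl.py 0 .429 .175 .2 -16.5 6 .429 .175 .101 -16.5 4
```

```text
now [ 0.4241 -0.0758  0.2299] -7.43 t 2.7
-0.005, -0.042, 0.005, 0.000, -0.001, 0.026, 0.0,
-0.009, -0.083, 0.010, 0.000, -0.001, 0.053, 0.0,
-0.014, -0.125, 0.015, 0.000, -0.001, 0.079, 0.0,
-0.018, -0.166, 0.020, 0.000, -0.001, 0.106, 0.0,
-0.023, -0.208, 0.025, 0.000, -0.001, 0.132, 0.0,
-0.028, -0.249, 0.030, -0.000, -0.001, 0.158, 0.0,
-0.028, -0.249, 0.055, -0.000, -0.001, 0.158, 0.0,
-0.028, -0.249, 0.079, -0.000, -0.001, 0.158, 0.0,
-0.028, -0.249, 0.104, -0.000, -0.001, 0.158, 0.0,
-0.028, -0.249, 0.129, -0.000, -0.001, 0.158, 0.0,
```

Emit:
move_arm:
  deltas: [-0.005, -0.042, 0.005, 0, 0, 0.026, 0, -0.009, -0.083, 0.01, 0, 0, 0.053, 0, -0.014, -0.125, 0.015, 0, 0, 0.079, 0, -0.018, -0.166, 0.02, 0, 0, 0.106, 0, -0.023, -0.208, 0.025, 0, 0, 0.132, 0, -0.028, -0.249, 0.03, 0, 0, 0.158, 0, -0.028, -0.249, 0.055, 0, 0, 0.158, 0, -0.028, -0.249, 0.08, 0, 0, 0.158, 0, -0.028, -0.249, 0.104, 0, 0, 0.158, 0, -0.028, -0.249, 0.129, 0, 0, 0.158, 0, -0.028, -0.249, 0.129, 0, 0, 0.158, 0]

```text
t: 4.08
tool_pos: [0.4266, 0.1728, 0.0988]
orientation: [3.108, -0.448, -0.006]
force: [-0.4, 0.5, 1.2]
opening: 0.0008
gripper_force: 0.0
```

```bash
cat > arc.py <<'E'
import sys
from pl import *
# arc.py cx cy radius gap th0 th1 n : tool follows the arc behind the handle
cx,cy,r,gap,t0,t1,n=map(float,sys.argv[1:])
W=[]
for th in np.linspace(t0,t1,int(n)):
    a=np.radians(th); W.append([cx+r*np.cos(a)-gap*np.sin(a),cy+r*np.sin(a)+gap*np.cos(a),.101,th-180,1])
plan(0,W)
E
python3 arc.py .589 .185 .15 .0295 163.5 127 12
```

```text
now [0.4266 0.1728 0.0988] -16.4 t 4.08
0.002, -0.028, -0.002, 0.002, 0.004, 0.002, 0,
0.001, -0.037, -0.002, 0.002, 0.003, 0.060, 0,
-0.000, -0.046, -0.002, 0.002, 0.003, 0.118, 0,
-0.000, -0.055, -0.002, 0.002, 0.003, 0.176, 0,
-0.000, -0.064, -0.002, 0.003, 0.003, 0.233, 0,
0.000, -0.072, -0.002, 0.003, 0.003, 0.291, 0,
0.001, -0.081, -0.002, 0.003, 0.003, 0.349, 0,
0.003, -0.090, -0.002, 0.003, 0.003, 0.407, 0,
0.005, -0.098, -0.002, 0.003, 0.003, 0.465, 0,
0.008, -0.107, -0.003, 0.003, 0.003, 0.523, 0,
0.011, -0.115, -0.003, 0.003, 0.003, 0.581, 0,
0.014, -0.123, -0.003, 0.003, 0.003, 0.639, 0,
```

Emit:
move_arm:
  deltas: [0.001, -0.014, 0, 0, 0, 0, 0, 0.002, -0.028, 0, 0, 0, 0, 0, 0.001, -0.037, 0, 0, 0, 0.06, 0, 0, -0.046, 0, 0, 0, 0.118, 0, 0, -0.055, 0, 0, 0, 0.176, 0, 0, -0.064, 0, 0, 0, 0.233, 0, 0, -0.072, 0, 0, 0, 0.291, 0, 0.001, -0.081, 0, 0, 0, 0.349, 0, 0.003, -0.09, 0, 0, 0, 0.407, 0, 0.005, -0.098, 0, 0, 0, 0.465, 0, 0.008, -0.107, 0, 0, 0, 0.523, 0, 0.011, -0.115, 0, 0, 0, 0.581, 0]

```text
t: 5.58
tool_pos: [0.4864, 0.2355, 0.0971]
orientation: [-2.841, 1.202, 0.066]
force: [-0.2, -0.1, -0.0]
opening: 0.0006
gripper_force: 0.1
```

```bash
cat > look.py <<'E'
from m import *
import sys
for c in("top","scene"):
    p,D=snap(c,c+sys.argv[1]); X,H,ok=cloud(c,p,D); q=pan(X,H,ok,(float(sys.argv[2]),float(sys.argv[3])))
    print(c,{k:v if not hasattr(v,'round') else np.round(v,4) for k,v in q.items()})
s=robot.read_state();print(np.round(s["tool_pos"],4),s["force"],s["t"])
E
python3 look.py 1 .595 .195
```

```text
top {'c': array([0.5883, 0.1863]), 'r': 0.08025535196065903, 'n': np.int64(1527), 'ang': np.float64(141.9324), 'hm': array([0.4522, 0.293 ]), 'nh': 67, 'zh': np.float64(0.1242), 'rr': (np.float64(0.15682552216838283), np.float64(0.18850577248464942)), 'knob': array([0.5886, 0.1848])}
scene {'c': array([0.5829, 0.2004]), 'r': 0.09451080858707428, 'n': np.int64(3034), 'ang': np.float64(141.8353), 'hm': array([0.4575, 0.2989]), 'nh': 87, 'zh': np.float64(0.1223), 'rr': (np.float64(0.14602977085230015), np.float64(0.17643530577966093)), 'knob': array([0.5925, 0.1885])}
[0.4867 0.2346 0.0969] [-0.3232  0.8753 -0.2267] 5.675
```

```bash
python3 -c "
from h import *
s=robot.read_state();print(np.round(s['q'],3),np.round(s['dq'],3),np.round(s['joint_torque'],1),s['tool_pos'],s['force'],s['wrist_torque'])"
```

```text
[0.307 0.064 1.81  0.073 1.265 2.657] [ 0.027 -0.012  0.01  -0.011  0.01  -0.001] [ -0.4 -48.8 -45.9   0.6  -0.2   0. ] [0.486708   0.23463591 0.09694725] [-0.32320338  0.87530112 -0.22665195] [ 0.07419037  0.02559108 -0.0064635 ]
```

View pics/scene1.png

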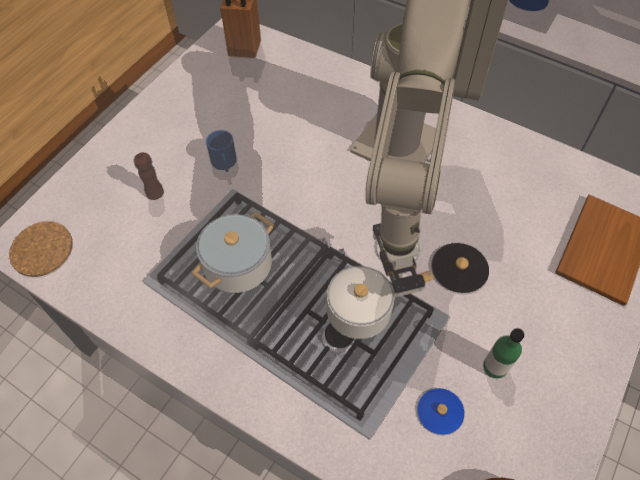

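The pan is turning almost in place, but joint 6 has hit its limit. I'll back off, lift, and flip the gripper by half a turn.

Emit:
move_arm:
  deltas: [0, 0.03, 0, 0, 0, 0, 0, 0, 0.07, 0, 0, 0, -0.1, 0, 0, 0.09, 0, 0, 0, -0.2, 0, 0, 0.09, -0.04, 0, 0, -0.35, 0, 0, 0.09, -0.09, 0, 0, -0.5, 0, 0, 0.09, -0.12, 0, 0, -0.65, 0, 0, 0.09, -0.12, 0, 0, -0.8, 0, 0, 0.09, -0.12, 0, 0, -0.95, 0, 0, 0.09, -0.12, 0, 0, -1.1, 0, 0, 0.09, -0.12, 0, 0, -1.25, 0, 0, 0.09, -0.12, 0, 0, -1.4, 0, 0, 0.09, -0.12, 0, 0, -1.4, 0]

```text
t: 7.18
tool_pos: [0.4233, 0.1652, 0.2139]
orientation: [-2.935, -0.91, -0.005]
force: [-0.3, 1.1, -0.8]
opening: 0.0003
gripper_force: 0.0
```

```bash
python3 look.py 2 .59 .187; python3 pl.py 0 .44 .18 .2 139 10
```

```text
top {'c': array([0.5885, 0.1875]), 'r': 0.08030842989683151, 'n': np.int64(2037), 'ang': np.float64(0.0), 'hm': array([0.5885, 0.1875]), 'nh': 0, 'zh': 0, 'rr': (np.float64(0.0), np.float64(0.0)), 'knob': array([0.588 , 0.1864])}
scene {'c': array([0.5906, 0.187 ]), 'r': 0.081085704267025, 'n': np.int64(3051), 'ang': np.float64(139.5444), 'hm': array([0.4783, 0.2827]), 'nh': 289, 'zh': np.float64(0.1222), 'rr': (np.float64(0.10885127734144485), np.float64(0.18888155235314544)), 'knob': array([0.5928, 0.1884])}
[0.4232 0.1652 0.2138] [ 0.2024 -0.6907  0.2062] 7.275
now [0.4232 0.1652 0.2138] 34.27 t 7.28
0.002, -0.000, 0.001, -0.063, -0.029, -0.182, 0.0,
0.004, -0.000, 0.003, -0.060, -0.035, -0.365, 0.0,
0.007, -0.001, 0.004, -0.057, -0.040, -0.547, 0.0,
0.009, -0.001, 0.006, -0.054, -0.046, -0.730, 0.0,
0.011, -0.001, 0.007, -0.050, -0.051, -0.913, 0.0,
0.013, -0.001, 0.009, -0.046, -0.056, -1.096, 0.0,
0.015, -0.001, 0.010, -0.041, -0.061, -1.278, 0.0,
0.018, -0.001, 0.012, -0.036, -0.066, -1.461, 0.0,
0.020, -0.002, 0.013, -0.031, -0.071, -1.644, 0.0,
0.022, -0.002, 0.015, -0.025, -0.076, -1.826, 0.0,
```

Emit:
move_arm:
  deltas: [0.002, 0, 0, -0.063, -0.029, -0.182, 0, 0.004, 0, 0, -0.06, -0.035, -0.365, 0, 0.007, 0, 0, -0.057, -0.04, -0.547, 0, 0.009, 0, 0, -0.054, -0.046, -0.73, 0, 0.011, 0, 0, -0.05, -0.051, -0.913, 0, 0.013, 0, 0, -0.046, -0.056, -1.096, 0, 0.015, 0, 0, -0.041, -0.061, -1.278, 0, 0.018, 0, 0, -0.036, -0.066, -1.461, 0, 0.02, 0, 0, -0.031, -0.071, -1.644, 0, 0.022, 0, 0, -0.025, -0.076, -1.826, 0, 0.022, 0, 0, -0.025, -0.076, -1.826, 0]

```text
t: 8.65
tool_pos: [0.4413, 0.1778, 0.2142]
orientation: [1.1, 2.943, -0.0]
force: [-0.6, 0.7, 0.7]
opening: 0.0008
gripper_force: 0.0
```

```bash
python3 pl.py 0 .440 .242 .16 140 3 .440 .242 .101 140 3
```

```text
now [0.4413 0.1778 0.2142] 139.01 t 8.65
0.014, 0.016, 0.018, -0.000, 0.000, -0.006, 0.0,
0.029, 0.032, 0.036, -0.000, 0.000, -0.012, 0.0,
0.043, 0.048, 0.054, -0.000, 0.000, -0.017, 0.0,
0.043, 0.048, 0.074, -0.000, 0.000, -0.017, 0.0,
0.043, 0.048, 0.094, -0.000, 0.000, -0.017, 0.0,
0.043, 0.048, 0.113, -0.000, 0.000, -0.017, 0.0,
```

Emit:
move_arm:
  deltas: [0.014, 0.016, 0.018, 0, 0, 0, 0, 0.029, 0.032, 0.036, 0, 0, 0, 0, 0.043, 0.048, 0.054, 0, 0, 0, 0, 0.043, 0.048, 0.074, 0, 0, 0, 0, 0.043, 0.048, 0.094, 0, 0, 0, 0, 0.043, 0.048, 0.113, 0, 0, 0, 0, 0.043, 0.048, 0.113, 0, 0, 0, 0]

```text
t: 9.52
tool_pos: [0.4387, 0.2415, 0.0994]
orientation: [-1.098, -2.941, 0.004]
force: [-0.2, -0.3, -0.4]
opening: 0.0006
gripper_force: 0.0
```

```bash
sed -i 's/th-180/th/' arc.py; python3 arc.py .5895 .187 .15 .0295 138 92 15
```

```text
now [0.4387 0.2415 0.0994] 139.04 t 9.53
0.001, 0.031, -0.002, -0.003, -0.001, 0.018, 0,
0.002, 0.040, -0.002, -0.003, -0.001, 0.076, 0,
0.003, 0.048, -0.002, -0.003, -0.001, 0.133, 0,
0.003, 0.057, -0.002, -0.003, -0.001, 0.190, 0,
0.003, 0.066, -0.002, -0.004, -0.001, 0.248, 0,
0.002, 0.075, -0.002, -0.004, -0.001, 0.305, 0,
0.001, 0.083, -0.002, -0.004, -0.001, 0.362, 0,
-0.001, 0.092, -0.002, -0.004, -0.001, 0.420, 0,
-0.003, 0.100, -0.002, -0.004, -0.001, 0.477, 0,
-0.006, 0.109, -0.002, -0.004, -0.000, 0.534, 0,
-0.009, 0.117, -0.002, -0.004, -0.000, 0.592, 0,
-0.012, 0.125, -0.002, -0.004, -0.000, 0.649, 0,
-0.016, 0.133, -0.002, -0.004, -0.000, 0.706, 0,
-0.021, 0.140, -0.002, -0.004, -0.000, 0.764, 0,
-0.026, 0.147, -0.002, -0.004, 0.000, 0.821, 0,
```

Emit:
move_arm:
  deltas: [0.001, 0.016, 0, 0, 0, 0.01, 0, 0.001, 0.031, 0, 0, 0, 0.018, 0, 0.002, 0.04, 0, 0, 0, 0.076, 0, 0.003, 0.048, 0, 0, 0, 0.133, 0, 0.003, 0.057, 0, 0, 0, 0.19, 0, 0.003, 0.066, 0, 0, 0, 0.248, 0, 0.002, 0.075, 0, 0, 0, 0.305, 0, 0.001, 0.083, 0, 0, 0, 0.362, 0, -0.001, 0.092, 0, 0, 0, 0.42, 0, -0.003, 0.1, 0, 0, 0, 0.477, 0, -0.006, 0.109, 0, 0, 0, 0.534, 0, -0.009, 0.117, 0, 0, 0, 0.592, 0]

```text
t: 11.02
tool_pos: [0.5238, 0.325, 0.1022]
orientation: [1.911, 2.493, 0.0]
force: [-0.8, -1.4, 0.4]
opening: 0.0005
gripper_force: 0.9
```

```bash
python3 look.py 3 .59 .19;python3 arc.py .5895 .187 .15 .0295 107 93 5
```

```text
top {'c': array([0.5969, 0.1904]), 'r': 0.08020661771297455, 'n': np.int64(2161), 'ang': np.float64(109.3792), 'hm': array([0.5586, 0.2992]), 'nh': 39, 'zh': np.float64(0.1243), 'rr': (np.float64(0.10932230031822733), np.float64(0.12318888126624526)), 'knob': array([0.5963, 0.1892])}
scene {'c': array([0.5997, 0.1913]), 'r': 0.08093077689409256, 'n': np.int64(3077), 'ang': np.float64(108.4417), 'hm': array([0.5645, 0.2968]), 'nh': 18, 'zh': np.float64(0.1212), 'rr': (np.float64(0.10921654916777117), np.float64(0.11531366385080116)), 'knob': array([0.6007, 0.1917])}
[0.5243 0.3252 0.1022] [ 0.2938  0.7058 -0.4671] 11.125
now [0.5243 0.3252 0.1022] 105.14 t 11.12
-0.001, -0.007, 0.001, 0.001, -0.000, -0.033, 0,
0.000, 0.002, 0.001, 0.001, -0.000, 0.029, 0,
0.002, 0.011, 0.001, 0.001, -0.000, 0.090, 0,
0.002, 0.020, 0.001, 0.001, -0.000, 0.151, 0,
0.002, 0.030, 0.001, 0.001, -0.000, 0.212, 0,
```

```bash
python3 arc.py .603 .191 .15 .0295 104 86 7
```

```text
now [0.5243 0.3252 0.1022] 105.14 t 11.12
0.000, 0.014, 0.001, 0.001, -0.000, 0.020, 0,
0.002, 0.022, 0.001, 0.001, -0.000, 0.072, 0,
0.002, 0.030, 0.001, 0.001, -0.000, 0.125, 0,
0.003, 0.038, 0.001, 0.001, -0.000, 0.177, 0,
0.003, 0.046, 0.001, 0.001, -0.000, 0.229, 0,
0.002, 0.054, 0.001, 0.001, -0.000, 0.282, 0,
0.001, 0.062, 0.001, 0.001, -0.000, 0.334, 0,
```

Emit:
move_arm:
  deltas: [0, 0.007, 0, 0, 0, 0.01, 0, 0, 0.014, 0, 0, 0, 0.02, 0, 0.002, 0.022, 0, 0, 0, 0.072, 0, 0.002, 0.03, 0, 0, 0, 0.125, 0, 0.003, 0.038, 0, 0, 0, 0.177, 0, 0.003, 0.046, 0, 0, 0, 0.229, 0, 0.002, 0.054, 0, 0, 0, 0.282, 0, 0.001, 0.061, 0, 0, 0, 0.334, 0, 0.001, 0.061, 0, 0, 0, 0.334, 0, 0.008, 0.035, 0, 0, 0, 0.334, 0, 0.016, 0.005, 0, 0, 0, 0.334, 0, 0.016, 0.005, 0, 0, 0, 0.334, 0]

```text
t: 12.62
tool_pos: [0.5221, 0.3416, 0.1008]
orientation: [-2.292, -2.148, 0.002]
force: [0.6, -0.0, -0.3]
opening: 0.0003
gripper_force: 0.0
```

```bash
python3 look.py 4 .605 .192; python3 pl.py 1 .49 .37 .18 86 2 .45 .19 .18 86 4 .45 .19 .101 86 2
```

```text
top {'c': array([0.6025, 0.1898]), 'r': 0.0801578089594841, 'n': np.int64(2156), 'ang': np.float64(88.5691), 'hm': array([0.6055, 0.3098]), 'nh': 55, 'zh': np.float64(0.123), 'rr': (np.float64(0.10824758306938778), np.float64(0.16491415787904382)), 'knob': array([0.6016, 0.1889])}
scene {'c': array([0.6053, 0.1904]), 'r': 0.0811460018157959, 'n': np.int64(3090), 'ang': np.float64(86.3964), 'hm': array([0.6147, 0.3392]), 'nh': 356, 'zh': np.float64(0.1227), 'rr': (np.float64(0.10837105667626402), np.float64(0.18915030847402292)), 'knob': array([0.6065, 0.1909])}
[0.5244 0.3417 0.1016] [ 0.4843 -0.6508 -0.3602] 12.725
now [0.5244 0.3417 0.1016] 86.2 t 12.72
0.013, -0.018, -0.039, 0.001, -0.000, 0.002, 1.0,
0.026, -0.036, -0.078, 0.001, -0.000, 0.004, 1.0,
-0.020, -0.043, -0.078, 0.001, -0.000, 0.004, 1.0,
-0.065, -0.050, -0.078, 0.001, -0.000, 0.004, 1.0,
-0.111, -0.057, -0.078, 0.001, -0.000, 0.004, 1.0,
-0.156, -0.064, -0.079, 0.001, -0.000, 0.004, 1.0,
-0.156, -0.064, -0.039, 0.001, -0.000, 0.004, 1.0,
-0.156, -0.064, 0.000, 0.001, -0.000, 0.004, 1.0,
```

View pics/scene4.png

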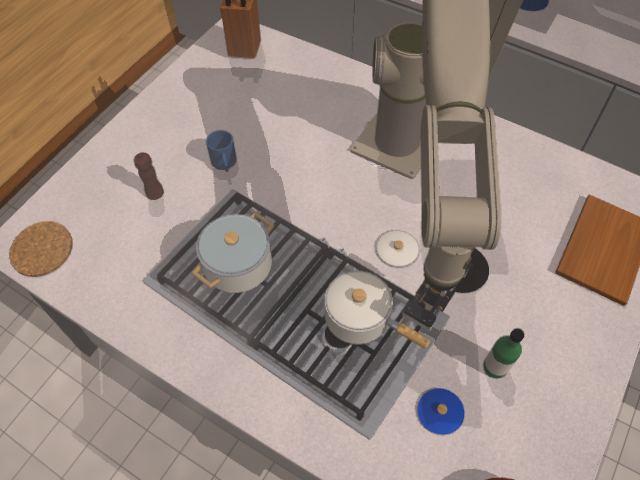

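```bash
python3 pl.py 1 .511 .29 .19 100 2 .506 .222 .19 162 7 .506 .222 .098 162 2
```

```text
now [0.5244 0.3417 0.1016] 86.2 t 12.72
-0.026, -0.005, -0.044, 0.001, 0.000, -0.120, 1.0,
-0.052, -0.010, -0.088, 0.001, 0.000, -0.241, 1.0,
-0.062, -0.010, -0.088, 0.001, 0.000, -0.395, 1.0,
-0.072, -0.010, -0.088, 0.001, 0.000, -0.550, 1.0,
-0.082, -0.010, -0.088, 0.001, 0.000, -0.705, 1.0,
-0.091, -0.010, -0.088, 0.001, 0.000, -0.859, 1.0,
-0.101, -0.010, -0.088, 0.001, 0.001, -1.014, 1.0,
-0.111, -0.010, -0.088, 0.001, 0.001, -1.168, 1.0,
-0.121, -0.010, -0.088, 0.001, 0.001, -1.323, 1.0,
-0.121, -0.010, -0.042, 0.001, 0.001, -1.323, 1.0,
-0.121, -0.010, 0.004, 0.001, 0.001, -1.323, 1.0,
```

Emit:
move_arm:
  deltas: [-0.02, -0.01, -0.044, 0, 0, -0.05, 0, -0.052, -0.01, -0.088, 0, 0, -0.2, 0, -0.062, -0.01, -0.088, 0, 0, -0.38, 0.5, -0.072, -0.01, -0.088, 0, 0, -0.55, 1, -0.082, -0.01, -0.088, 0, 0, -0.705, 1, -0.091, -0.01, -0.088, 0, 0, -0.86, 1, -0.101, -0.01, -0.088, 0, 0, -1.015, 1, -0.111, -0.01, -0.088, 0, 0, -1.17, 1, -0.121, -0.01, -0.088, 0, 0, -1.323, 1, -0.121, -0.01, -0.042, 0, 0, -1.323, 1, -0.121, -0.01, 0.004, 0, 0, -1.323, 1, -0.121, -0.01, 0.004, 0, 0, -1.323, 1]

```text
t: 14.22
tool_pos: [0.5035, 0.2202, 0.0935]
orientation: [-0.492, -3.096, 0.006]
force: [-1.0, 0.2, 0.6]
opening: 0.0922
gripper_force: 0.0
```

```bash
python3 look.py 5 .605 .19; python3 pl.py 1 .531 .2142 .098 162 3 .582 .1977 .098 162 8
```

```text
top {'c': array([0.6023, 0.1903]), 'r': 0.08097253739833832, 'n': np.int64(1557), 'ang': np.float64(86.9642), 'hm': array([0.6103, 0.3418]), 'nh': 183, 'zh': np.float64(0.1244), 'rr': (np.float64(0.10853793587080761), np.float64(0.18707047524630116)), 'knob': array([0.6015, 0.1887])}
scene {'c': array([0.5907, 0.1877]), 'r': 0.0944429486989975, 'n': np.int64(3075), 'ang': np.float64(80.9769), 'hm': array([0.6148, 0.3393]), 'nh': 356, 'zh': np.float64(0.1229), 'rr': (np.float64(0.11363672503157923), np.float64(0.19348121989726197)), 'knob': array([0.6061, 0.1909])}
[0.5067 0.2215 0.0984] [ 1.5328 -0.1159  0.676 ] 14.325
now [0.5067 0.2215 0.0984] 161.94 t 14.32
-0.008, 0.000, 0.000, -0.000, 0.001, -0.000, 1.0,
-0.017, 0.000, 0.000, -0.000, 0.001, -0.001, 1.0,
-0.025, 0.001, 0.000, -0.000, 0.001, -0.001, 1.0,
-0.032, 0.001, 0.000, -0.000, 0.001, -0.001, 1.0,
-0.039, 0.001, 0.000, -0.000, 0.001, -0.001, 1.0,
-0.045, 0.001, 0.000, -0.000, 0.001, -0.001, 1.0,
-0.052, 0.001, 0.000, -0.000, 0.001, -0.001, 1.0,
-0.059, 0.001, 0.000, -0.000, 0.001, -0.001, 1.0,
-0.066, 0.001, 0.000, -0.000, 0.001, -0.001, 1.0,
-0.072, 0.001, 0.000, -0.000, 0.001, -0.001, 1.0,
-0.079, 0.001, 0.000, -0.000, 0.001, -0.001, 1.0,
```

Emit:
move_arm:
  deltas: [-0.01, 0, 0, 0, 0, 0, 1, -0.02, 0, 0, 0, 0, 0, 1, -0.028, 0, 0, 0, 0, 0, 1, -0.035, 0, 0, 0, 0, 0, 1, -0.042, 0, 0, 0, 0, 0, 1, -0.049, 0, 0, 0, 0, 0, 1, -0.056, 0, 0, 0, 0, 0, 1, -0.063, 0, 0, 0, 0, 0, 1, -0.069, 0, 0, 0, 0, 0, 1, -0.074, 0, 0, 0, 0, 0, 1, -0.077, 0, 0, 0, 0, 0, 1, -0.077, 0, 0, 0, 0, 0, 1]

```text
t: 15.82
tool_pos: [0.5783, 0.1986, 0.0979]
orientation: [-0.492, -3.101, -0.001]
force: [-8.9, 3.2, 8.2]
opening: 0.0928
gripper_force: 6.1
```

```bash
python3 look.py 6 .65 .177
```

```text
top {'c': array([0.6608, 0.1508]), 'r': 0.07493339478969574, 'n': np.int64(883), 'ang': np.float64(0.0), 'hm': array([0.6608, 0.1508]), 'nh': 0, 'zh': 0, 'rr': (np.float64(0.0), np.float64(0.0)), 'knob': array([0.6471, 0.1626])}
scene {'c': array([0.6477, 0.1898]), 'r': 0.09332293272018433, 'n': np.int64(2968), 'ang': np.float64(85.7454), 'hm': array([0.6578, 0.3252]), 'nh': 363, 'zh': np.float64(0.1227), 'rr': (np.float64(0.09575999800587055), np.float64(0.17627971575830734)), 'knob': array([0.649 , 0.1773])}
[0.5783 0.1986 0.0979] [-9.0333  3.8368  8.1158] 15.925
```

Emit:
move_arm:
  deltas: [-0.004, 0, 0, 0, 0, 0, 1, -0.008, 0, 0, 0, 0, 0, 1, -0.011, 0, 0, 0, 0, 0, 1, -0.012, 0, 0, 0, 0, 0, 1, -0.012, 0, 0, 0, 0, 0, 1, -0.002, 0, 0, 0, 0, 0, 1, 0.02, 0, 0, 0, 0, 0, 1, 0.045, 0, 0, 0, 0, 0, 1, 0.045, 0, -0.05, 0, 0, 0, 1, 0.045, 0, -0.1, 0, 0, 0, 1, 0.085, 0, -0.12, 0, 0, 0, 1, 0.125, 0, -0.12, 0, 0, 0, 1]

```text
t: 17.42
tool_pos: [0.4608, 0.2369, 0.2199]
orientation: [0.494, 3.098, 0.003]
force: [-0.6, 0.6, 0.2]
opening: 0.093
gripper_force: 0.0
```

```bash
python3 look.py 7 .659 .174; python3 pl.py 1 .38 .1 .25 120 6
```

```text
top {'c': array([0.6561, 0.1721]), 'r': 0.08009454607963562, 'n': np.int64(2251), 'ang': np.float64(87.3629), 'hm': array([0.6629, 0.3186]), 'nh': 222, 'zh': np.float64(0.1238), 'rr': (np.float64(0.10780416072306055), np.float64(0.189214049155683)), 'knob': array([0.6555, 0.1714])}
scene {'c': array([0.6584, 0.1727]), 'r': 0.08067893981933594, 'n': np.int64(3210), 'ang': np.float64(85.999), 'hm': array([0.6688, 0.3214]), 'nh': 365, 'zh': np.float64(0.123), 'rr': (np.float64(0.10930594797736291), np.float64(0.18953496298434958)), 'knob': array([0.6604, 0.174 ])}
[0.4578 0.2375 0.2177] [ 1.1445 -0.7472 -1.088 ] 17.525
now [0.4578 0.2375 0.2177] 162.05 t 17.52
0.005, -0.026, -0.005, 0.000, -0.000, 0.122, 1.0,
0.011, -0.052, -0.011, 0.000, -0.000, 0.245, 1.0,
0.016, -0.077, -0.016, 0.000, -0.000, 0.367, 1.0,
0.021, -0.103, -0.022, 0.000, -0.000, 0.489, 1.0,
0.026, -0.129, -0.027, 0.000, -0.000, 0.612, 1.0,
0.032, -0.155, -0.032, 0.000, -0.000, 0.734, 1.0,
```

View pics/scene7.png

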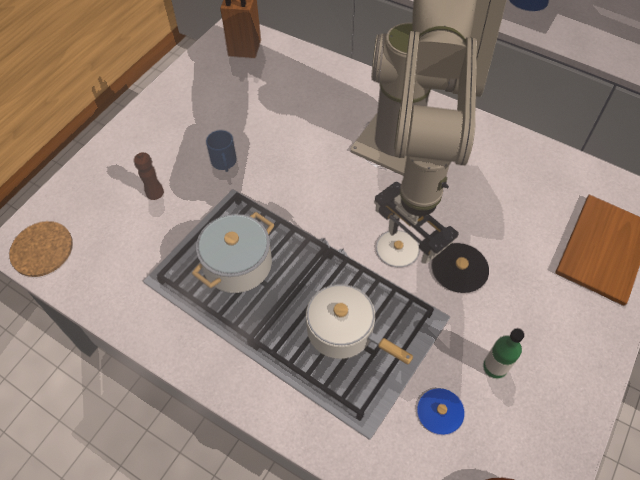

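The saucepan (around (341,320)) stands over the free burner. It is within about 1.5 mm of the target and 1° of the wanted angle. The lid is on, the handle points left along the hob, and nothing else has moved. Handing in.

```bash
python3 -c "
from plant import robot
print(robot.close_job())"
```

```text
the job is handed in; nothing more can be done
None
```

The job is handed in: by my last camera check the saucepan, lid on, stands within about 1.5 mm of the free burner's centre, its handle parallel to the front edge to about 1° and pointing away from the casserole; the grader returned no verdict.

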